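# Pin the hand press to its mounting board

### The arm

A 6-joint arm with a two-finger parallel gripper is mounted at the origin on the work surface. World frame = base frame: x ahead of the robot, y to its left, z up, the work surface at z = 0. Lengths are in m, angles in rad, forces in N, time in s.
With the tool pointing down it reaches from about 0.35 to 0.95 m from the base axis. Payload 17.4 kg.
Tool frame: the origin (TCP) lies on the centre line of the jaws, within the pads' length; the fingertips stand 11 mm ahead of it and the grasp point (between the pads) lies 8 mm behind it; z points along the fingers, y is the line along which they close (so a half turn about z gives the same grasp; the last joint's range is limited). The gripper opens to 93 mm and grips with 3 to 60 N. Pads are 15 mm wide; open, the fingers measure 128 mm over their backs; the gripper's body (75 mm by 188 mm) begins 65 mm behind the grasp point.
Start: joints at [1.177, 0.116, 1.442, -0, 1.584, -0.038], TCP at [0.235, 0.633, 0.209] pointing down, gripper open.
Joint ranges: [-2.83, 2.83], [-0.83, 2.19], [0.07, 2.5], [-1.14, 4.28], [0.01, 3], [-2.97, 2.97]. Speed limits (rad/s): [1.89, 1.89, 2.22, 3.14, 3.14, 3.14].

### API

Orientations are given as [roll, pitch, yaw] about the fixed x, y, z axes, in that order (R = Rz(yaw) Ry(pitch) Rx(roll)).
In Python, from station import * gives the robot as it stands.
- The arm moves only by the tool drive_tool, never from a script. Its argument "moves" is one flat list of numbers, 4 for each row, row after row: the shift along the tool's x, y, z in cm, then the turn about the tool's z in degrees. In form: [tx, ty, tz, twist, tx, ty, tz, twist, ...]. A call has 1 to 8 rows; each row is the pose to reach, as a shift and turn from the pose commanded when the call began, along the tool's axes at that moment; what a row does not reach only later rows make up. A row lasts 1/10 s, in which the tool goes at most 50 mm and 8.59 degrees, less where a joint would pass 70% of its speed; a pose out of reach is approached as far as the arm can. A call with a gripper value outside its range is refused whole. "gripper" is the finger opening in cm, from 0 to 9.3, set as the call begins (left out, the last holds). The fingers move at their own pace and stop on an object; "grip_force" is the grip in N (left out, the last holds). Time passes only in rows, so rows that repeat a pose let the fingers close. It gives the time, the measured TCP pose, the force, the opening and the grip force at its end, in the units of the state.
- get_obs(): the state, without advancing time (a new reading comes with each control period).
- camera(name): name is "scene" or "top"; returns a dict with "color" (480x640x3 uint8, red, green, blue), "mtx" (3x3 intrinsics, pixels), "R" (3x3) and "t" (3): a world point X has camera coordinates R X + t. Camera axes: x right, y down, z forward; pixel columns grow to the right and rows downward; lengths in m; the calibration is good to about 2 mm. A picture is of the moment at which its call begins. There is no depth.
- finish_job(): hands the job in; it is judged then, once.
The state is a dict: "time": time; "joint_pos": joint angles; "dq": joint speeds; "tau": joint torques, N m; "eef_pos": TCP position; "eef_rot": TCP orientation; "wrist_force": force on the tool from outside, world axes, zero at the start; "moment": the same for the moment, N m; "width": opening from 0.0 (shut) to 1.0 (fully open); "gripper_force": force on a finger pad.
Only numpy, scipy, OpenCV 4.12 (cv2) and the standard library are available. Lean on these libraries where they do the work, as an engineer would, in place of code of your own. Each camera call takes 0.05 s, during which the arm holds its last target. There are 200 camera calls.

### The job

The hand press hangs on one bolt of its mounting board and has swung askew. Swing it back until the hole in its base plate lies over the hole hidden in the board, and push the collared steel pin from the tool block down through both, fully home with its collar flat on the plate, so that the press can no longer swing; then let go. Leave the other tools, the tub and the jar where they are.

Things in the scene. Friction and masses are not known exactly. Their poses are not given: they have to be found in the camera images.
- pin: Plain steel mounting pin, 92 mm long, upright in one bore of the tool block. Origin: centre of its lower tip; z runs up the pin. Shank 16 mm diameter up to 46 mm (lowest 2.5 mm tapered to 13 mm), then a collar 30 mm diameter, 6 mm thick (46 to 52 mm), then a round grip 20 mm diameter (52 to 92 mm). In the tool block the collar rests on the block's top.
- plate_hole (a point): Axis of the 17.5 mm through hole in the press's 12 mm aluminium base plate, at the plate's top face, 52 mm above the bench; swings with the press. z up; x to the back of the press; the pivot lies 220 mm off along +y. The plate reaches 55 mm beyond the hole along -y, 90 along -x, 110 along +x. The casting begins 115 mm off along +y, 330 mm tall; its lever overhangs to -x.
- pivot (a point): Point on the vertical axis of the bolt about which press and base plate swing, at the plate's top face; turns with the press.
- press (a joint): Swing of the press (a purple casting on a base plate) on its pivot bolt, rad, anticlockwise from above; 0 = square on the board. Limits -0.40 to 0.12; starts at about -0.28 to -0.11 and stays where it is left. Turning takes about 6 N at the hole (1.2 N m): push the plate's edge, or draw it along with the pin standing in its hole.
- board: Cream wooden board, 280 x 385 x 40 mm, fixed to the bench; the base plate lies on its top face, 40 mm above the bench. Origin: on the pivot axis, at bench level; x, y along its sides, z up.
- board_slot (a point): Middle of a slot in the board's top face, 220 mm from the pivot, hidden under the plate. In it a steel bush block with an 18 mm hole right through is clamped by hand, its top 0.5 mm below the board's. Its hole is on the arc of the plate's hole, anywhere up to 12 mm to either side of this point (swing -0.055 to 0.055): find it by feel. A pin in the plate's hole drops in within about 2 mm of it.
- tool_block: Fixed wooden block 70 x 250 x 50 mm with three 18 mm bores, 80 mm apart along its y axis, the middle one at its centre. Origin: centre of its underside.
- punch: Bystander: slim steel drive punch without a collar, waisted, standing 74 mm out of another bore of the tool block. Origin: its lower tip.
- slicker: Bystander: edge slicker with a bulbous dark wooden handle standing 66 mm out of another bore of the tool block. Origin: its lower tip.
- tub: Bystander: round tub 84 mm across, 100 mm high, on the bench. Origin: centre of its underside.
- jar: Bystander: small jar 54 mm across, 60 mm high, on the bench. Origin: centre of its underside.
There are look-alikes about, which are no part of the job. What is shaped like the pin but green is not meant.

How it is judged:
At the end, for the whole second after the job is handed in: The pin stands upright (within 0.06 rad) in the plate's hole (its tip within 4 mm of the hole's axis, seen from above), its collar within 2.5 mm of the plate's top face, so that its shank is through plate and board; the press is within 0.075 rad of square; the pin is at rest and released (z of pin in the frame of plate_hole below -0.0435 m and horizontal distance between pin and plate_hole below 0.004 m and angle between pin's own z axis and vertical below 0.06 rad and linear speed of pin below 0.01 m/s and value of joint press between -0.075 and 0.075 rad); the robot touches nothing.
It fails at once if the punch or the slicker is moved by more than 30 mm (distance of any of punch, slicker from where it was at the start of the episode above 0.03 m).
It fails at once if the tub or the jar is moved by more than 30 mm or tipped over (distance of any of tub, jar from where it was at the start of the episode above 0.03 m or angle between any of tub, jar's own z axis and vertical above 0.5 rad).
It also fails if it takes over 58 s, if anything falls off the work surface, if the arm or the gripper's body presses on something with over 40 N, if the wrist force passes 120 N, or if a joint passes its speed limit or range.

## Working session

There is one attempt and no reset: what is moved stays moved. The work goes in short steps, Python scripts to look and compute and a tool call to move; the robot and the scene stay as the last step left them, time stands still between calls to the robot, and variables do not carry over. Pictures are saved under pics/ and viewed, at most 10 in all, crops included, and the job is handed in when it is done.

Besides the shell and the picture viewer there is one more tool, called after "Request:" in YAML: its name, and indented under it one key for each argument. drive_tool: Moves the arm, as the interface text tells. Its arguments: {"type":"object","properties":{"moves":{"type":"array"},"gripper":{"type":"number"},"grip_force":{"type":"number"}},"required":["moves"]}

```bash
mkdir -p pics; ls
cat > h.py <<'E'
from station import *
import numpy as np, cv2
def snap(n):
    c=camera(n); 
    return c
def ray(c,u,v,z):
    K,R,t=map(np.array,(c["mtx"],c["R"],c["t"]))
    C=-R.T@t; d=R.T@np.linalg.inv(K)@np.array([u,v,1.]); return C+d*(z-C[2])/d[2]
def pix(c,X):
    p=np.array(c["mtx"])@(np.array(c["R"])@np.array(X)+np.array(c["t"])); return p[:2]/p[2]
def save(im,n): cv2.imwrite("pics/"+n,im[:,:,::-1])
E
python3 - <<'E'
from h import *
for n in("top","scene"):
    c=snap(n); save(c["color"],n+"0.png"); print(n,(-np.array(c["R"]).T@c["t"]).round(3),np.array(c["mtx"]).round(1).tolist(),np.array(c["R"]).round(2).tolist())
print(get_obs())
E
```

```text
pics
top [ 0.268 -0.064  1.399] [[617.3, 0.0, 308.6], [0.0, 617.3, 240.9], [0.0, 0.0, 1.0]] [[0.03, -1.0, 0.0], [-0.97, -0.03, -0.22], [0.22, 0.0, -0.97]]
scene [ 1.275 -0.344  0.709] [[567.9, 0.0, 328.0], [0.0, 567.9, 239.8], [0.0, 0.0, 1.0]] [[0.33, 0.94, 0.01], [0.61, -0.21, -0.76], [-0.72, 0.26, -0.64]]
{'time': 0.1, 'joint_pos': array([ 1.17721651e+00,  1.16447332e-01,  1.44219995e+00, -2.57851555e-06,
        1.58401318e+00, -3.77731912e-02]), 'dq': array([-0.00044737, -0.00133644, -0.00179743,  0.00029761,  0.00182736,
       -0.00011368]), 'tau': array([ 1.50023134e-03, -7.22890878e+01, -6.23858285e+01,  7.80006219e-02,
        2.29137501e-02, -6.29156921e-05]), 'eef_pos': array([0.23504992, 0.63254136, 0.20797181]), 'eef_rot': array([-3.14052551e+00, -3.77485028e-05,  2.78578597e+00]), 'wrist_force': array([ 0.05026523, -0.15222432, -0.39749789]), 'moment': array([ 0.04200361,  0.00140875, -0.02498207]), 'gripper_force': 0.0, 'width': 1.0027792935990187}
```

View pics/top0.png

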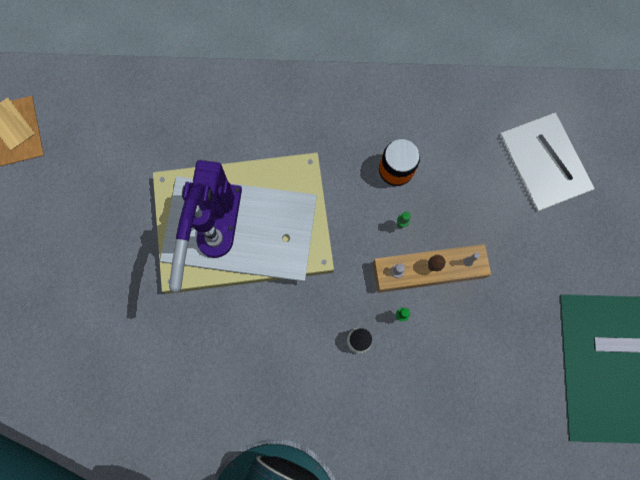

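View pics/scene0.png

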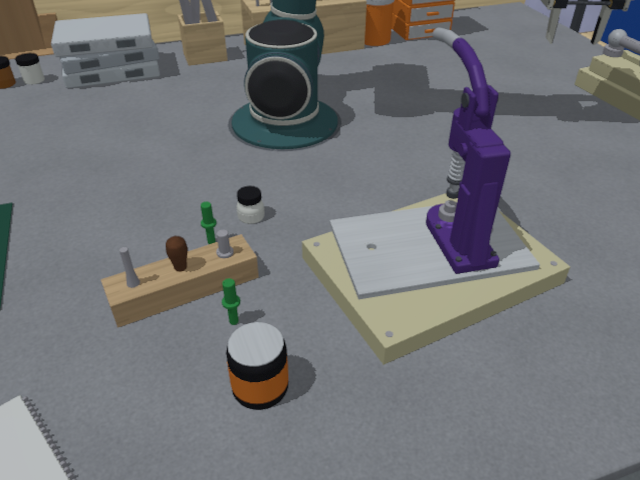

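The candidates, by pixel in the top view:
- Grey collared pin at (399,269).
- Slim punch at (475,258).
- Slicker at (437,262).
- Green look-alikes at (404,219) and (403,313).

I choose the grey collared one at (399,269). The plate hole is at about (286,238). Next I check a close crop and measure.

Run:
```python
from h import *
c=snap("top");s=snap("scene")
a=cv2.resize(c["color"][225:305,365:495],None,fx=5,fy=5,interpolation=2)[:,:650]
b=cv2.resize(c["color"][210:270,255:325],None,fx=5,fy=5,interpolation=2)
d=cv2.resize(s["color"][215:275,195:275],None,fx=5,fy=5,interpolation=2)
im=np.zeros((600,800,3),np.uint8)
im[:300,:350]=b; im[:300,400:800]=d; im[300:600,:650]=a[100:400]
save(im,"crop1.png")
print("hole top",ray(c,286,238,.052),"scene",ray(s,371,247,.052))
print("pin collar top",ray(c,399,270,.056), "griptop",ray(c,399,267,.096),"scene griptop",ray(s,223,234,.096))
print("board corners",[ray(c,*p,.04).round(3) for p in((153,172),(320,154),(333,271),(163,292))])
print("screws",[ray(c,*p,.04).round(3) for p in((310,162),(324,262))])
print("block",[ray(c,*p,.05).round(3) for p in((375,261),(486,246),(490,275),(379,290))])
print("jar",ray(c,360,340,.06),"tub",ray(c,402,155,.1))
```

```text
hole top [ 0.58023537 -0.00768606  0.052     ] scene [ 0.58550216 -0.0109505   0.052     ]
pin collar top [ 0.51453833 -0.26004109  0.056     ] griptop [ 0.51372521 -0.25420618  0.096     ] scene griptop [ 0.52008046 -0.25753493  0.096     ]
board corners [array([0.73 , 0.307, 0.04 ]), array([ 0.787, -0.079,  0.04 ]), array([ 0.511, -0.115,  0.04 ]), array([0.452, 0.26 , 0.04 ])]
screws [array([ 0.766, -0.056,  0.04 ]), array([ 0.53 , -0.094,  0.04 ])]
block [array([ 0.534, -0.208,  0.05 ]), array([ 0.576, -0.456,  0.05 ]), array([ 0.511, -0.462,  0.05 ]), array([ 0.47 , -0.217,  0.05 ])]
jar [ 0.35866772 -0.17540125  0.06      ] tub [ 0.76703046 -0.26088785  0.1       ]
```

View pics/crop1.png

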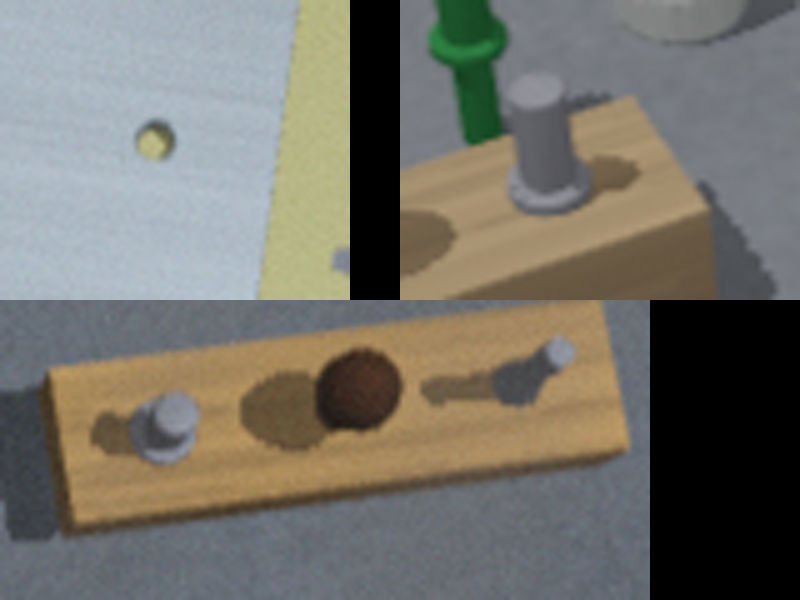

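The crop confirms it: a grey grip above a flat collar, at (400,268). The hole is at (286,238).

```bash
cat >> h.py <<'E'
from scipy.spatial.transform import Rotation as Ro
from scipy.optimize import least_squares
def tri(obs):
    f=lambda X:np.concatenate([pix(c,X)-p for c,p in obs])
    r=least_squares(f,[.5,0,.1]); return r.x.round(4),np.abs(r.fun).max().round(1)
def to(xyz,yaw=None):
    o=get_obs(); R=Ro.from_euler("xyz",o["eef_rot"]); y=o["eef_rot"][2]
    d=R.inv().apply(np.array(xyz)-o["eef_pos"])*100
    tw=0 if yaw is None else -np.degrees((yaw-y+np.pi)%(2*np.pi)-np.pi)
    print("shift cm",d.round(2),"twist",round(tw,1),"pos",o["eef_pos"].round(4),"rot",o["eef_rot"].round(3),"F",o["wrist_force"].round(1),"t",o["time"],"w",round(o["width"]*9.3,2))
E
python3 - <<'E'
from h import *
c=snap("top");s=snap("scene")
print("lever",tri([(c,(175,287)),(s,(440,34))]))
print("griptop",tri([(c,(400,267.6)),(s,(222.6,233))]), "collar",ray(c,397.6,271,.056),ray(s,195+150/5,215+187/5,.055))
print("hole",tri([(c,(286,238.2)),(s,(371,247))]))
P=[ray(c,*p,.052) for p in((316,195),(306,279),(165,262),(175,178))]
print("plate",[p.round(3) for p in P]); e=P[1]-P[0]; print("plate yaw", np.arctan2(-e[1],-e[0]), [np.arctan2(-(q[0]),q[1]) for q in (P[2]-P[1],P[3]-P[0])])
to([.516,-.257,.45],np.pi/2+.17)
E
```

```text
lever (array([0.4194, 0.1672, 0.3518]), np.float64(0.6))
griptop (array([ 0.5131, -0.257 ,  0.0926]), np.float64(0.1)) collar [ 0.51220152 -0.25694549  0.056     ] [ 0.52030351 -0.25854299  0.055     ]
hole (array([ 0.5806, -0.0081,  0.0473]), np.float64(0.3))
plate [array([ 0.683, -0.072,  0.052]), array([ 0.489, -0.055,  0.052]), array([0.517, 0.259, 0.052]), array([0.713, 0.252, 0.052])]
plate yaw -0.08591994245662918 [np.float64(-0.09052592280023915), np.float64(-0.0939415424664672)]
shift cm [-57.32 -73.62 -24.13] twist 59.9 pos [0.2351 0.6327 0.2084] rot [-3.141 -0.     2.786] F [-0.2  0.4 -0.5] t 0.3 w 9.29
```

Request:
drive_tool:
  moves: [0,0,-5,0,0,0,-10,0,0,0,-15,0,0,0,-20,0,0,0,-25,0,-3,-4,-27,8,-6,-8,-27,16,-9,-12,-27,24]
  gripper: 6
  grip_force: 40

```text
time: 1.1
eef_pos: [0.2769, 0.4911, 0.479]
eef_rot: [3.141, -0.0, 2.362]
wrist_force: [0.6, -0.2, 0.4]
width: 0.644
gripper_force: 0.0
```

```bash
python3 -c "
from h import *
to([.516,-.257,.45],np.pi/2+.17)"
```

```text
shift cm [-69.6  -36.39   2.87] twist 35.6 pos [0.2769 0.4911 0.479 ] rot [ 3.141 -0.     2.362] F [ 0.6 -0.2  0.4] t 1.1 w 5.99
```

Request:
drive_tool:
  moves: [-4.4,-2.3,0,4,-8.8,-4.6,0,8,-13.2,-6.9,0,12,-17.6,-9.2,0,16,-22,-11.5,0,20,-26.4,-13.8,0,24,-30.8,-16.1,0,28,-35,-18.3,0,32]

```text
time: 1.9
eef_pos: [0.3987, 0.1147, 0.4789]
eef_rot: [3.141, 0.0, 1.806]
wrist_force: [0.4, 0.4, -0.1]
width: 0.644
gripper_force: 0.0
```

```bash
python3 -c "
from h import *
to([.516,-.257,.2],np.pi/2+.17)"
```

```text
shift cm [-38.88   2.74  27.89] twist 3.7 pos [0.3987 0.1147 0.4789] rot [3.141 0.    1.806] F [ 0.4  0.4 -0.1] t 1.9 w 5.99
```

Request:
drive_tool:
  moves: [-4.8,0.3,0,1,-9.6,0.6,0,2,-14,0.9,1,3,-18,1.3,4,3.7,-22,1.6,7,3.7,-26,2,10,3.7,-30,2.3,13,3.7,-34,2.5,16,3.7]

```text
time: 2.7
eef_pos: [0.503, -0.2091, 0.3178]
eef_rot: [3.141, 0.0, 1.744]
wrist_force: [0.5, 0.2, 1.9]
width: 0.641
gripper_force: 0.0
```

Request:
drive_tool:
  moves: [-3.5,0.2,3,0,-4.9,0.24,6,0,-4.9,0.24,9.5,0,-4.9,0.24,12,0,-4.9,0.24,12,0]

```text
time: 3.2
eef_pos: [0.5126, -0.2548, 0.1953]
eef_rot: [-3.137, -0.003, 1.744]
wrist_force: [0.2, -0.4, -0.4]
width: 0.643
gripper_force: 0.0
```

Run:
```python
from h import *
c=snap("top");s=snap("scene")
to([.516,-.257,.09],np.pi/2+.17)
a=cv2.resize(c["color"][220:310,350:430],None,fx=5,fy=5,interpolation=2)
d=cv2.resize(s["color"][180:270,180:260],None,fx=5,fy=5,interpolation=2)
save(np.hstack([a,d]),"c2.png")
```

```text
shift cm [-0.21  0.17 10.99] twist 0.2 pos [ 0.5139 -0.2553  0.1999] rot [3.141 0.    1.744] F [ 0.4 -0.9  0.3] t 3.3 w 6.03
```

View pics/c2.png

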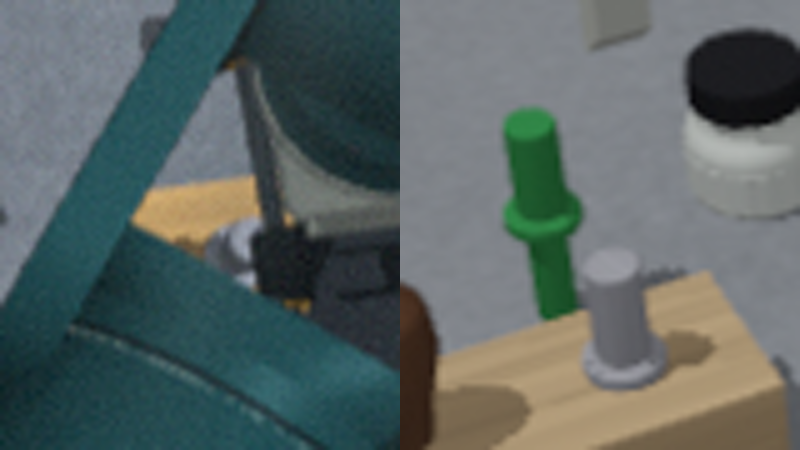

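The top view (left) has the pin half hidden by the arm at about (238,245). The scene crop shows it clear at (610,265), and the estimates agree, so I descend.

Request:
drive_tool:
  moves: [-0.1,0.1,4,0.2,-0.2,0.1,8,0.2,-0.2,0.1,11,0.2,-0.2,0.1,12.9,0.2,-0.2,0.1,12.9,0.2]

```text
time: 3.8
eef_pos: [0.5149, -0.2568, 0.0693]
eef_rot: [-3.14, -0.001, 1.741]
wrist_force: [0.4, 0.0, 0.5]
width: 0.643
gripper_force: 0.0
```

Request:
drive_tool:
  moves: [0,0,0,0,0,0,0,0,0,0,0,0,0,0,0,0,0,0,0,0,0,0,0,0]
  gripper: 0
  grip_force: 50

```text
time: 4.4
eef_pos: [0.5151, -0.2571, 0.0702]
eef_rot: [3.142, 0.0, 1.74]
wrist_force: [-0.0, -0.1, 3.3]
width: 0.206
gripper_force: 49.9
```

Request:
drive_tool:
  moves: [0,0,-2,0,0,0,-5,0,0,0,-8,0,0,0,-11,0,0,0,-11,0]

```text
time: 4.9
eef_pos: [0.5163, -0.2577, 0.1843]
eef_rot: [3.137, 0.004, 1.74]
wrist_force: [-0.5, 0.5, -1.0]
width: 0.207
gripper_force: 49.9
```

```bash
python3 -c "
from h import *
to([.582,-.009,.156],np.pi/2+.0)"
```

```text
shift cm [23.41 10.66  2.8 ] twist 9.7 pos [ 0.5163 -0.2577  0.1843] rot [3.137 0.004 1.74 ] F [-0.5  0.5 -1. ] t 4.9 w 1.93
```

Request:
drive_tool:
  moves: [4,1.8,0,2,8,3.6,0,4,12,5.4,0,6,16,7.2,0,8,20,9,0,8,23.4,10.7,0,8,23.4,10.7,2,8,23.4,10.7,2,8]

```text
time: 5.7
eef_pos: [0.58, -0.0073, 0.1566]
eef_rot: [-3.137, -0.0, 1.602]
wrist_force: [0.2, -0.8, -3.1]
width: 0.205
gripper_force: 49.9
```

Run:
```python
from h import *
c=snap("top");s=snap("scene")
to([.582,-.009,.156])
a=cv2.resize(c["color"][190:290,240:320],None,fx=5,fy=5,interpolation=2)
d=cv2.resize(s["color"][180:280,330:410],None,fx=5,fy=5,interpolation=2)
save(np.hstack([a,d]),"c3.png")
```

```text
shift cm [-0.04  0.13  0.34] twist 0 pos [ 0.5807 -0.0086  0.1594] rot [-3.14  -0.     1.601] F [ 0.   0.7 -0.7] t 5.8 w 1.89
```

View pics/c3.png

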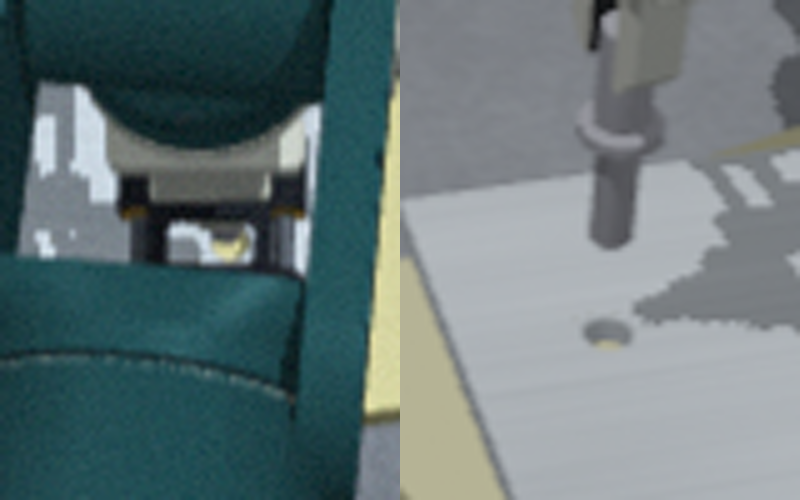

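Run:
```python
from h import *
s=snap("scene")
o=get_obs();z=o["eef_pos"][2]-.066
t=ray(s,372.2,228.2,z);h=ray(s,371.5,246.6,.052)
print(t,h,h-t,o["eef_pos"])
```

```text
[ 0.58449055 -0.0110129   0.09407217] [ 0.58478514 -0.0096883   0.052     ] [ 0.00029459  0.00132461 -0.04207217] [ 0.58097367 -0.00894089  0.16007217]
```

The scene view puts the tip at crop (611,243) over the hole at (608,333), about 1 mm off, so I descend in steps and watch the force.

Request:
drive_tool:
  moves: [0.1,0.05,2,0,0.1,0.05,3.5,0,0.1,0.05,4,0,0.1,0.05,4.3,0,0.1,0.05,4.5,0,0.1,0.05,4.5,0]

```text
time: 6.45
eef_pos: [0.582, -0.0075, 0.1155]
eef_rot: [3.141, 0.0, 1.601]
wrist_force: [1.5, 0.2, -0.6]
width: 0.205
gripper_force: 49.9
```

```bash
python3 -c "
from h import *
to([.582,-.009,.106])"
```

```text
shift cm [-0.15 -0.    0.95] twist 0 pos [ 0.582  -0.0075  0.1155] rot [3.141 0.    1.601] F [ 1.5  0.2 -0.6] t 6.45 w 1.9
```

Request:
drive_tool:
  moves: [0,0,0.2,0,0,0,0.4,0,0,0,0.6,0,0,0,0.7,0,0,0,0.7,0]

```text
time: 6.95
eef_pos: [0.5817, -0.0074, 0.1079]
eef_rot: [3.141, 0.0, 1.601]
wrist_force: [3.2, 0.4, -0.6]
width: 0.204
gripper_force: 49.9
```

Request:
drive_tool:
  moves: [-0.06,0.5,0,0,-0.1,1,0,0,-0.13,1.5,0,0,-0.15,2,0,0,-0.16,2.5,0,0,-0.16,3,0,0,-0.15,3.4,0,0,-0.15,3.4,0,0]

```text
time: 7.75
eef_pos: [0.6151, -0.0079, 0.1072]
eef_rot: [-3.139, -0.0, 1.601]
wrist_force: [-3.9, -0.0, -0.5]
width: 0.202
gripper_force: 50.1
```

Run:
```python
from h import *
c=snap("top");s=snap("scene")
o=get_obs(); print(o["eef_pos"],o["wrist_force"],o["moment"])
a=cv2.resize(c["color"][140:300,140:340],None,fx=2,fy=2,interpolation=2)
d=cv2.resize(s["color"][150:310,300:400],None,fx=4,fy=4,interpolation=2)
im=np.zeros((600,800,3),np.uint8); im[:320,:400]=a; im[:600,400:]=d[:600]
save(im,"c4.png")
```

```text
[ 0.61504868 -0.00787067  0.10728541] [-3.90778378  0.04386548 -2.62976585] [-0.17938459  1.14003965  0.01650462]
```

View pics/c4.png

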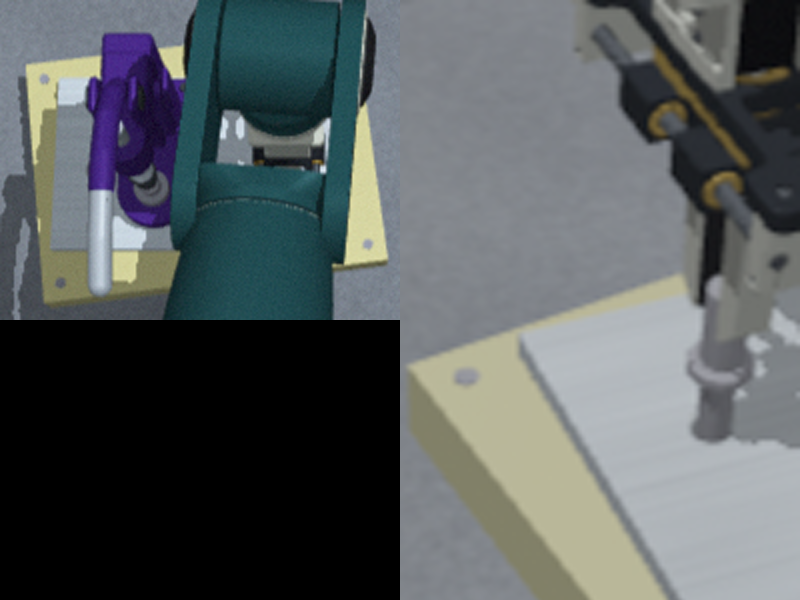

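The picture shows the pin standing in the hole at (712,430) and the plate following it. I press lightly and start the sweep.

Request:
drive_tool:
  moves: [0,0.1,0.1,0,0,0.2,0.2,0,0,0.3,0.3,0,0,0.3,0.3,0]

```text
time: 8.25
eef_pos: [0.6184, -0.0079, 0.1058]
eef_rot: [-3.141, 0.0, 1.601]
wrist_force: [-8.3, -1.4, 8.2]
width: 0.202
gripper_force: 50.5
```

Request:
drive_tool:
  moves: [0.01,0.1,0.05,0,0.02,0.2,0.05,0,0.02,0.3,0.05,0,0.03,0.4,0.05,0,0.03,0.4,0.05,0]

```text
time: 8.75
eef_pos: [0.6221, -0.0074, 0.1055]
eef_rot: [-3.141, 0.0, 1.601]
wrist_force: [-11.5, -1.0, 11.6]
width: 0.204
gripper_force: 51.0
```

Request:
drive_tool:
  moves: [0.01,0.1,0,0,0.02,0.2,0,0,0.03,0.3,0,0,0.03,0.4,0,0,0.03,0.4,0,0]

```text
time: 9.25
eef_pos: [0.626, -0.007, 0.1054]
eef_rot: [-3.14, 0.0, 1.601]
wrist_force: [-10.2, -0.1, 10.2]
width: 0.201
gripper_force: 51.0
```

Request:
drive_tool:
  moves: [0.01,0.1,0,0,0.02,0.2,0,0,0.03,0.3,0,0,0.04,0.4,0,0,0.04,0.4,0,0]

```text
time: 9.75
eef_pos: [0.6299, -0.0065, 0.1054]
eef_rot: [-3.14, 0.0, 1.601]
wrist_force: [-11.9, -1.3, 11.0]
width: 0.204
gripper_force: 51.1
```

Request:
drive_tool:
  moves: [0.01,0.1,0,0,0.02,0.2,0,0,0.03,0.3,0,0,0.04,0.4,0,0,0.04,0.4,0,0]

```text
time: 10.25
eef_pos: [0.6339, -0.006, 0.1052]
eef_rot: [-3.14, 0.0, 1.601]
wrist_force: [-10.0, -2.1, 9.1]
width: 0.206
gripper_force: 50.9
```

Request:
drive_tool:
  moves: [0.01,0.1,0.05,0,0.03,0.2,0.05,0,0.04,0.3,0.05,0,0.04,0.3,0.05,0]

```text
time: 10.65
eef_pos: [0.6368, -0.0055, 0.105]
eef_rot: [-3.14, 0.0, 1.601]
wrist_force: [-12.5, -1.5, 11.6]
width: 0.202
gripper_force: 51.4
```

Request:
drive_tool:
  moves: [0.01,0.1,0,0,0.03,0.2,0,0,0.04,0.3,0,0,0.04,0.3,0,0]

```text
time: 11.05
eef_pos: [0.64, -0.0051, 0.1048]
eef_rot: [-3.14, 0.0, 1.601]
wrist_force: [-9.6, -2.2, 9.7]
width: 0.199
gripper_force: 50.9
```

Request:
drive_tool:
  moves: [0.02,0.1,0.05,0,0.03,0.2,0.05,0,0.04,0.3,0.05,0,0.04,0.3,0.05,0]

```text
time: 11.45
eef_pos: [0.6433, -0.0046, 0.1037]
eef_rot: [-3.141, 0.0, 1.601]
wrist_force: [-5.6, -1.5, 2.5]
width: 0.205
gripper_force: 50.1
```

Request:
drive_tool:
  moves: [0.02,0.1,0,0,0.03,0.2,0,0,0.04,0.3,0,0,0.04,0.3,0,0]

```text
time: 11.85
eef_pos: [0.6458, -0.0041, 0.1036]
eef_rot: [-3.14, 0.0, 1.601]
wrist_force: [-9.4, -1.8, 4.4]
width: 0.205
gripper_force: 50.6
```

Z dropped and Fz fell near x=0.643, so the tip is catching the bush. I back off slightly and press.

Request:
drive_tool:
  moves: [-0.01,-0.1,0.1,0,-0.02,-0.15,0.3,0,-0.02,-0.15,0.5,0,-0.02,-0.15,0.5,0]

```text
time: 12.25
eef_pos: [0.6443, -0.0044, 0.0985]
eef_rot: [-3.14, 0.0, 1.601]
wrist_force: [-7.4, -0.9, 2.6]
width: 0.203
gripper_force: 50.4
```

It is dropping freely, so I push it home.

Request:
drive_tool:
  moves: [0,0,0.5,0,0,0,1,0,0,0,1.5,0,0,0,2,0,0,0,2.3,0,0,0,2.3,0]

```text
time: 12.85
eef_pos: [0.6437, -0.0045, 0.0752]
eef_rot: [-3.138, 0.001, 1.601]
wrist_force: [-11.8, -2.4, 3.3]
width: 0.205
gripper_force: 50.5
```

Request:
drive_tool:
  moves: [0,-0.1,0.2,0,0,-0.1,0.4,0,0,-0.1,0.6,0,0,-0.1,0.7,0,0,-0.1,0.7,0]

```text
time: 13.35
eef_pos: [0.6438, -0.0047, 0.0723]
eef_rot: [3.141, 0.001, 1.601]
wrist_force: [-23.6, -3.5, 35.7]
width: 0.202
gripper_force: 51.2
```

The collar is seated: z stalls at 0.072 with 36 N. I relax the push, then release and lift.

Request:
drive_tool:
  moves: [0,-0.2,-0.3,0,0,-0.2,-0.35,0,0,-0.2,-0.35,0]

```text
time: 13.65
eef_pos: [0.6421, -0.0045, 0.0723]
eef_rot: [3.141, 0.0, 1.601]
wrist_force: [-5.8, -2.6, 6.4]
width: 0.204
gripper_force: 50.1
```

Request:
drive_tool:
  moves: [0,0,0,0,0,0,0,0,0,0,0,0,0,0,0,0,0,0,0,0]
  gripper: 5

```text
time: 14.15
eef_pos: [0.6421, -0.0042, 0.0718]
eef_rot: [-3.142, -0.0, 1.601]
wrist_force: [-0.9, -0.2, -0.1]
width: 0.529
gripper_force: 0.0
```

Request:
drive_tool:
  moves: [0,0,-2,0,0,0,-5,0,0,0,-8,0,0,0,-12,0,-4,0,-13,0,-8,0,-13,0,-12,0,-13,0,-16,0,-13,0]

```text
time: 14.95
eef_pos: [0.6467, -0.1656, 0.2022]
eef_rot: [3.141, 0.0, 1.601]
wrist_force: [0.1, 0.5, 0.1]
width: 0.539
gripper_force: 0.0
```

Run:
```python
from h import *
c=snap("top");s=snap("scene")
o=get_obs(); print(o["eef_pos"],o["wrist_force"])
d=cv2.resize(s["color"][170:320,290:490],None,fx=4,fy=4,interpolation=2)
save(d,"c5.png")
save(c["color"],"c6.png")
```

```text
[ 0.64650889 -0.16818698  0.20153112] [ 0.40591747  0.61008024 -0.41775484]
```

View pics/c5.png

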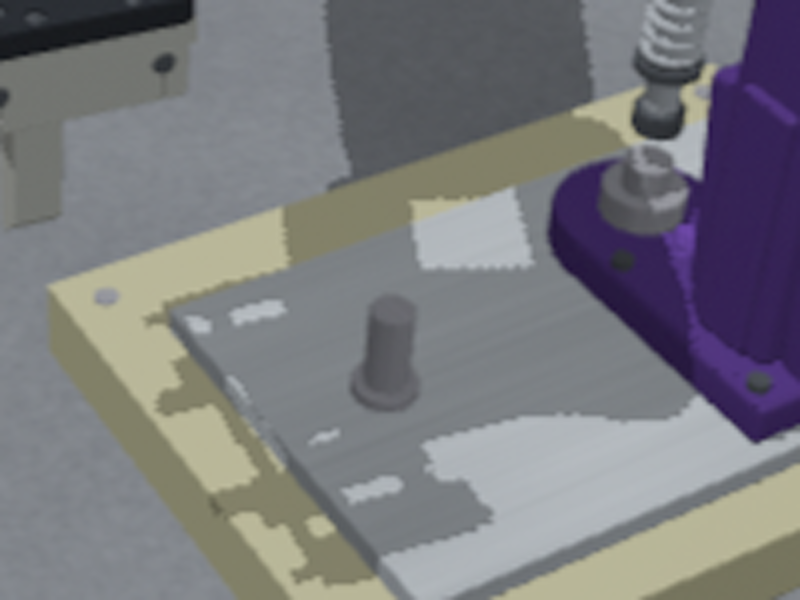

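View pics/c6.png

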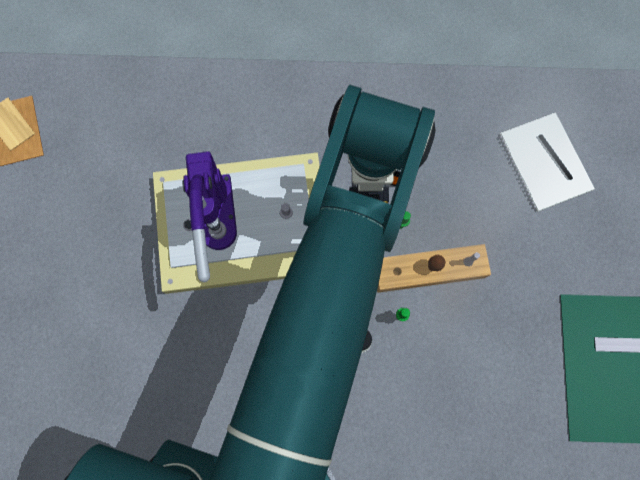

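The pin's collar sits flat on the plate at (386,385), upright and released, with the press square. The other items are where they were.

```bash
python3 -c "
from station import *
print(finish_job())"
```

```text
the job is handed in; nothing more can be done
None
```

I swung the press back by about 0.28 rad to roughly 0.04 rad off square and pushed the pin through plate and board until its collar sat flat on the plate. I then released it and handed the job in at about 15 s; the hand-in gave no verdict.

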